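# Tip the model submarine's tail section into its cradle and flip the hold-down bar over it

### The arm

A 7-joint arm with a two-finger parallel gripper is mounted at the origin on the work surface. World frame = base frame: x ahead of the robot, y to its left, z up, the work surface at z = 0. Lengths are in m, angles in rad, forces in N, time in s.
With the tool pointing down it reaches from about 0.4 to 0.875 m from the base axis. Payload 6.5 kg.
Tool frame: the origin (TCP) lies on the centre line of the jaws, within the pads' length; the fingertips stand 11 mm ahead of it and the grasp point (between the pads) lies 8 mm behind it; z points along the fingers, y is the line along which they close (so a half turn about z gives the same grasp; the last joint's range is limited). The gripper opens to 88 mm and grips with 3 to 60 N. Pads are 18 mm wide; open, the fingers measure 123 mm over their backs; the gripper's body (75 mm by 187 mm) begins 45 mm behind the grasp point.
Start: joints at [-1.327, 0.536, -0.004, 1.538, 0.003, 1.067, -0.071], TCP at [0.198, 0.619, 0.25] pointing down, gripper open.
Joint ranges: [-2.7, 2.7], [-0.37, 2.16], [-1.27, 1.26], [0.24, 2.4], [-1.31, 4.45], [0.19, 1.91], [-2.76, 2.76]. Speed limits (rad/s): [2.39, 2.39, 3.14, 3.14, 3.14, 3.14, 3.14].

### API

Orientations are given as a 3x3 rotation matrix whose columns are the frame's x, y, z axes.
In Python, from station import bot gives the robot as it stands.
- The arm moves only by the shell command python3 -m creep 'ROWS' [FORCE]. ROWS is JSON, a list of rows, each a list of 3 entries, a list of its own where there are three numbers: the shift along the tool's x, y, z in cm, then the turn, a rotation vector about the tool's x, y, z in degrees, then the finger opening in cm, from 0 to 8.81. A call has 1 to 12 rows; each row is the pose to reach, as a shift and turn from the pose commanded when the call began, along the tool's axes at that moment; what a row does not reach only later rows make up. A row lasts 1/8 s, in which the tool goes at most 62.5 mm and 10.7 degrees, less where a joint would pass 70% of its speed; a pose out of reach is approached as far as the arm can. A call with a gripper value outside its range is refused whole. The fingers move at their own pace and stop on an object; FORCE is the grip in N (left out, the last holds). Time passes only in rows, so rows that repeat a pose let the fingers close. It gives the time, the measured TCP pose, the force, the opening and the grip force at its end, in the units of the state.
- bot.sense(): the state, without advancing time (a new reading comes with each control period).
- bot.get_image(name): name is "scene" or "side" or "wrist"; returns a dict with "pixels" (480x640x3 uint8, blue, green, red), "camera_matrix" (3x3 intrinsics, pixels), "rvec" (rotation vector, rad) and "tvec" (3), from world to camera coordinates, as OpenCV has them. Camera axes: x right, y down, z forward; pixel columns grow to the right and rows downward; lengths in m; the calibration is good to about 2 mm. A picture is of the moment at which its call begins. There is no depth.
- bot.sign_off(): hands the job in; it is judged then, once.
Trained networks look in a picture, given as the dict that the camera call returned (one of the last four; its "shot" number tells which), for a name from the list of things; names that differ only in an ending like _2 or _b are one class to them, and where a whole thing is asked for, a point or a joint stands for the part that bears it (a point fixed in the world has none). Each returns a list of dicts, best first, with "score" (0 to 1); they miss things now and then, are a little off and sometimes report something else, mostly with a low value. They report only what shows in the picture. A call takes as long as a camera call. They do not tell look-alikes from the thing itself.
- bot.search_frame(picture, name): "at" ([column, row] as shares, 0 to 1, of the picture: columns of its width, rows of its height, amid what is visible of it).
- bot.outline_of(picture, name): "pixels" (480x640 bool, what is visible of it) and "at" ([column, row] as shares, 0 to 1, of the picture: columns of its width, rows of its height, amid what is visible of it).
- bot.mark_of(picture, name): "at" ([column, row] as shares, 0 to 1, of the picture: columns of its width, rows of its height: a listed point, or the origin of a listed thing).
The state is a dict: "t": time; "qpos": joint angles; "joint_velocities": joint speeds; "joint_torque": joint torques, N m; "eef_pos": TCP position; "ee_rot": TCP orientation; "wrist_force": force on the tool from outside, world axes, zero at the start; "wrist_torque": the same for the moment, N m; "width": opening from 0.0 (shut) to 1.0 (fully open); "gripper_force": force on a finger pad.
Only numpy, scipy, OpenCV 4.12 (cv2) and the standard library are available. Lean on these libraries where they do the work, as an engineer would, in place of code of your own. Each camera call takes 0.05 s, during which the arm holds its last target. There are 200 camera calls.

### The job

The grey tail section of the model submarine stands on end at one end of its wooden cradle: push it over so that it lies keel down, deck up, between the saddles, and then flip the hinged hold-down bar over by pushing it so that its rubber pad rests on the deck of the section. Only push, with the fingers: do not lift or carry the section. Leave the transmitter, pliers, tape roll and glue bottle where they are.

Things in the scene. Friction and masses are not known exactly. Their poses are not given: they have to be found in the camera images.
- cradle: Fixed plywood cradle. Plate 160 (x) x 290 (y) x 12 mm; origin on the bench under its centre, z up. The tail section stands near its -y end and is to fall towards +y. Two pairs of saddle boards (at y = -20 and +60 mm, 30 mm long, 50 mm apart at the plate, flaring 30 degrees a side, tops 53 mm above the bench, 50 mm either side of centre); an end board at y = +121 mm, to 62 mm above the bench.
- tail_mid (a point): Tail section: loose grey printed hull piece, 0.3 kg, 150 mm long, radius 28 mm. Point on its axis, 75 mm from the flat foot. Its z runs from foot to tapered end (up at the start), its y to the keel (start: roughly the cradle's +y). Flat keel 36 mm wide, face 32 mm from the axis; opposite it a flat slotted deck 34 mm wide, face 34 mm from the axis; both end 130 mm from the foot.
- tail_heel (a point): Middle of the foot edge of the keel, about which the section tips; standing and lying it is on the plate, 12 mm above the bench. The standing section's top is 162 mm above the bench. Pushed on the upper part of the deck it pivots on this edge, hardly sliding, and falls by itself beyond about 27 degrees of lean.
- bar_hinge (a point): Middle of the hold-down bar's hinge axis, on two aluminium posts at the cradle's -x edge, 85 mm above the bench; the axis runs along the cradle's y.
- bar (a joint): Hold-down bar angle, rad: 0 = upright, negative = leaning outward (cradle's -x side, stop at -0.5), positive = turned over towards the cradle's +x; about 1.57 = pad on the deck of the lying section (stop at 1.75 with nothing under it). Light hinge with friction: it stays where left within about 0.45 rad of upright and falls over by itself beyond 0.6; under 1 N at the pad moves it.
- bar_pad (a point): Centre of the black rubber roller pad (radius 7 mm, 44 mm long along the hinge direction) at the end of the hold-down bar, 70 mm from the hinge. The bar itself is a flat aluminium strip 22 mm wide and 8 mm thick.
- transmitter: Silver radio transmitter lying on the bench, 150 (x) x 190 (y) x 45 mm, with two sticks to 67 mm; origin under its centre. Leave alone.
- pliers: Blue-handled pliers lying on the bench, 140 mm long along x (jaws to +x 49 mm, handles to -x 91 mm), 56 mm wide, 12 mm high; origin at the pivot on the bench. Leave alone.
- tape: Roll of pale tape lying flat, 90 mm across, 25 mm high; origin under its centre. Leave alone.
- glue: White glue bottle with an orange cap, 40 mm across, 85 mm high, standing; origin under its centre. Leave alone.
Mind the look-alikes: they are no part of the job. What is shaped like the part that bears tail_mid but blue or green is not meant.

How it is judged:
By the outcome, as a careful person would: the job done as asked, in the order asked, and still so for the second after the job is handed in, with the robot touching nothing.
It also fails if it takes over 40 s, if anything falls off the work surface, if the arm or the gripper's body presses on something with over 40 N, if the wrist force passes 120 N, or if a joint passes its speed limit or range.

## Working session

There is one attempt and no reset: what is moved stays moved. The work goes in short steps, Python scripts to look and compute and a shell command to move; the robot and the scene stay as the last step left them, time stands still between calls to the robot, and variables do not carry over. Pictures are saved under pics/ and viewed, at most 10 in all, crops included, and the job is handed in when it is done.

```bash
ls; mkdir -p pics
python3 - <<'E'
from station import bot
import cv2
for n in ("scene","side"):
    p=bot.get_image(n); cv2.imwrite(f"pics/{n}0.png",p["pixels"])
    for k in ("cradle","tail_mid","tail_heel","bar_hinge","bar_pad","transmitter","pliers","tape","glue"):
        print(n,k,[(round(d["score"],2),[round(d["at"][0]*640),round(d["at"][1]*480)]) for d in bot.mark_of(p,k)][:3])
s=bot.sense(); print(s["t"],s["eef_pos"],s["ee_rot"],s["width"])
E
```

```text
pics
scene cradle [(0.86, [322, 273]), (0.37, [321, 201])]
scene tail_mid [(0.92, [290, 250]), (0.92, [353, 306]), (0.8, [292, 302])]
scene tail_heel [(0.96, [282, 326]), (0.69, [357, 346]), (0.61, [298, 276])]
scene bar_hinge [(0.97, [321, 226])]
scene bar_pad [(0.66, [320, 201]), (0.32, [141, 248])]
scene transmitter [(0.92, [137, 248])]
scene pliers [(0.65, [145, 305]), (0.55, [300, 272])]
scene tape [(0.84, [496, 308])]
scene glue [(0.83, [458, 253])]
side cradle [(0.82, [299, 280])]
side tail_mid [(0.96, [374, 293]), (0.9, [338, 228]), (0.89, [329, 258])]
side tail_heel [(0.84, [342, 243]), (0.81, [358, 326]), (0.75, [318, 280])]
side bar_hinge [(0.83, [284, 264]), (0.16, [248, 222])]
side bar_pad [(0.75, [274, 240]), (0.69, [192, 249])]
side transmitter [(0.84, [418, 388])]
side pliers [(0.71, [448, 322])]
side tape [(0.64, [246, 223]), (0.27, [444, 324])]
side glue [(0.76, [192, 249])]
1.0 [0.19814497 0.61906663 0.24972642] [[-9.52424259e-01  3.04775377e-01  3.43076846e-05]
 [ 3.04775378e-01  9.52424258e-01  2.85886424e-05]
 [-2.39623568e-05  3.76846540e-05 -9.99999999e-01]] 0.9993134064424778
```

View pics/scene0.png

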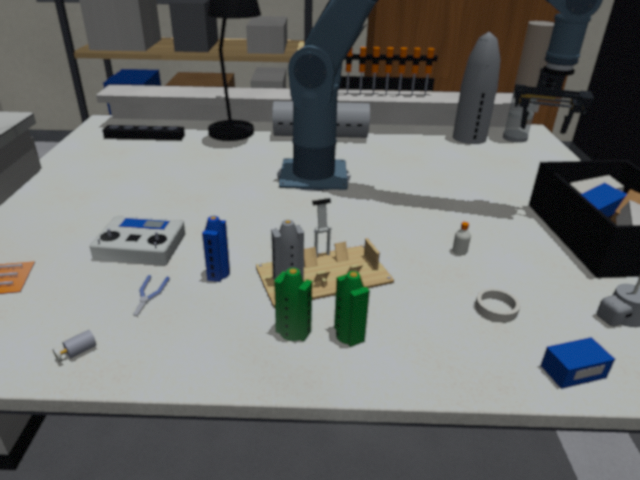

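View pics/side0.png

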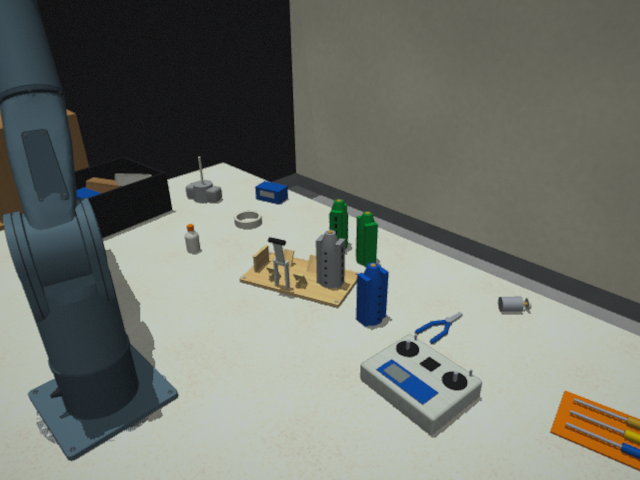

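```bash
cat > h.py <<'E'
import numpy as np, cv2
from station import bot
def P(p):
    R=cv2.Rodrigues(np.array(p["rvec"],float))[0]; return np.array(p["camera_matrix"])@np.c_[R,np.array(p["tvec"],float).ravel()]
def tri(p1,a,p2,b):
    X=cv2.triangulatePoints(P(p1),P(p2),np.array(a,float).reshape(2,1),np.array(b,float).reshape(2,1)); return (X[:3]/X[3]).ravel()
def onplane(p,a,z):
    M=P(p); H=np.c_[M[:,0],M[:,1],M[:,2]*z+M[:,3]]; v=np.linalg.solve(H,[a[0],a[1],1]); return v[:2]/v[2]
def proj(p,X):
    v=P(p)@np.append(X,1); return v[:2]/v[2]
def best(p,k,i=0):
    d=bot.mark_of(p,k); return [(d[j]["at"][0]*640,d[j]["at"][1]*480) for j in range(len(d))]
E
python3 - <<'E'
from h import *
np.set_printoptions(precision=3,suppress=True)
a=bot.get_image("scene");b=bot.get_image("side")
for n,u,v in (("cradle",(322,273),(299,280)),("mid",(290,250),(329,258)),("heel",(298,276),(318,280)),("hinge",(321,226),(284,264)),("pad",(320,201),(274,240)),("tape",(496,308),(246,223)),("glue",(458,253),(192,249)),("trans",(137,248),(418,388))):
    X=tri(a,u,b,v); print(n,X,proj(a,X)-u)
for k in("cradle","tail_mid","tail_heel","bar_hinge","bar_pad"): print(k,np.round(best(a,k)).tolist(),np.round(best(b,k)).tolist())
for p,n,c in((a,"scene",(190,190,400,350)),(b,"side",(230,190,400,340))):
    im=p["pixels"][c[1]:c[3],c[0]:c[2]]; cv2.imwrite(f"pics/{n}c.png",cv2.resize(im,None,fx=3.7,fy=3.7,interpolation=cv2.INTER_CUBIC))
E
```

```text
cradle [0.557 0.031 0.001] [-0.252  0.197]
mid [ 0.594 -0.044  0.087] [-1.     0.741]
heel [ 0.581 -0.022  0.012] [ 1.057 -0.762]
hinge [0.494 0.021 0.089] [-2.241  1.971]
pad [0.479 0.024 0.155] [ 0.869 -0.845]
tape [ 0.666  0.411 -0.001] [-0.056  0.064]
glue [ 0.444  0.38  -0.001] [ 1.02  -1.242]
trans [ 0.464 -0.435  0.   ] [ 1.665 -0.537]
cradle [[324.0, 276.0]] [[299.0, 278.0]]
tail_mid [[353.0, 305.0], [293.0, 305.0], [290.0, 246.0], [214.0, 249.0]] [[337.0, 226.0], [372.0, 296.0], [368.0, 236.0], [328.0, 257.0]]
tail_heel [[299.0, 277.0], [281.0, 329.0], [357.0, 346.0], [460.0, 253.0]] [[368.0, 265.0], [319.0, 280.0], [362.0, 323.0], [343.0, 242.0]]
bar_hinge [[318.0, 228.0], [145.0, 304.0]] [[281.0, 263.0]]
bar_pad [[321.0, 200.0]] [[245.0, 223.0], [277.0, 242.0]]
```

View pics/scenec.png

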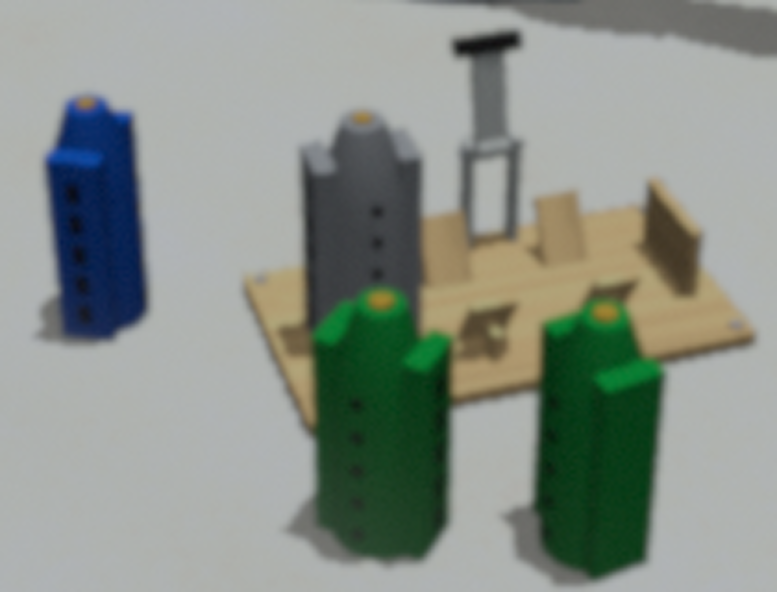

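View pics/sidec.png

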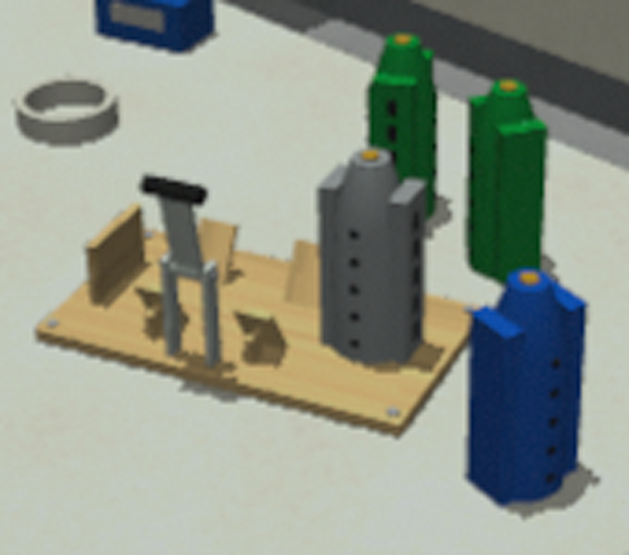

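Run:
```python
from h import *
from scipy.optimize import least_squares
np.set_printoptions(precision=3,suppress=True)
a=bot.get_image("scene");b=bot.get_image("side")
ob=[(a,(256.2,265.1),(-.08,-.145,.012)),(a,(393.2,280.5),(.08,.145,.012)),(b,(337.3,305.7),(-.08,-.145,.012)),(b,(240.8,277.8),(-.08,.145,.012)),(b,(357,273.8),(.08,-.145,.012)),
(a,(323,274.5),(0,0,0)),(b,(299,279),(0,0,0))]
def T(q,X): c,s=np.cos(q[2]),np.sin(q[2]); return np.array([q[0]+c*X[0]-s*X[1],q[1]+s*X[0]+c*X[1],X[2]])
f=lambda q:np.concatenate([proj(p,T(q,X))-u for p,u,X in ob])
r=least_squares(f,[.557,.031,0],loss="soft_l1");q=r.x;print("cradle",q,np.degrees(q[2]));print(r.fun.reshape(-1,2))
np.save("cr.npy",q)
def loc(X): c,s=np.cos(q[2]),np.sin(q[2]); d=X[:2]-q[:2]; return np.array([c*d[0]+s*d[1],-s*d[0]+c*d[1],X[2]])
for n,u,v in (("mid",(290,248),(328.5,257.5)),("heel",(298.5,276.5),(318.5,280)),("hinge",(319.5,227),(282.5,263.5)),("pad",(321,201),(275.5,241)),
 ("padscenecrop",(190+487/3.7,190+44/3.7),(230+175/3.7,190+190/3.7)),("tip",(190+362/3.7,190+117/3.7),(230+371/3.7,190+155/3.7)),("bluetip",(190+86/3.7,190+101/3.7),(230+529/3.7,190+277/3.7)),
 ("g1tip",(190+380/3.7,190+297/3.7),(230+508/3.7,190+85/3.7)),("g2tip",(190+606/3.7,190+312/3.7),(230+402/3.7,190+38/3.7))):
    X=tri(a,u,b,v); print(n,X,loc(X),proj(a,X)-u)
```

```text
cradle [0.563 0.033 0.343] 19.644175931230475
[[-1.411 -2.21 ]
 [ 0.732 -0.843]
 [-0.909 -0.847]
 [-2.672 -0.201]
 [ 3.866 -0.768]
 [-0.242  0.742]
 [ 0.866  0.035]]
mid [ 0.591 -0.045  0.091] [ 0.001 -0.083  0.091] [-1.152  0.858]
heel [ 0.583 -0.022  0.011] [ 0.001 -0.058  0.011] [ 0.821 -0.591]
hinge [0.492 0.02  0.088] [-0.071  0.012  0.088] [-0.987  0.869]
pad [0.481 0.024 0.154] [-0.08   0.019  0.154] [-0.053  0.051]
padscenecrop [0.485 0.025 0.153] [-0.076  0.018  0.153] [-0.58   0.558]
tip [ 0.597 -0.048  0.163] [ 0.006 -0.087  0.163] [-0.608  0.487]
bluetip [ 0.566 -0.214  0.151] [-0.08  -0.234  0.151] [-0.535  0.31 ]
g1tip [ 0.76  -0.028  0.152] [ 0.165 -0.124  0.152] [-0.588  0.418]
g2tip [0.767 0.086 0.151] [ 0.21  -0.019  0.151] [-0.48   0.416]
```

Scene crop: the grey section (top at about crop 362,117) stands at the left (-y) end of the cradle. The blue look-alike is about 15 cm behind it, and the greens are on the +x side. Side crop: the bar is nearly upright, with the pad at crop 175,190. The measured heights match: tip 0.163, hinge 0.088, heel 0.011.

```bash
python3 -m creep '[[[-63,-58,0],[0,0,52.6],0],[[-63,-58,0],[0,0,52.6],0],[[-63,-58,0],[0,0,52.6],0],[[-63,-58,0],[0,0,52.6],0],[[-63,-58,0],[0,0,52.6],0],[[-63,-58,0],[0,0,52.6],0],[[-63,-58,0],[0,0,52.6],0],[[-63,-58,0],[0,0,52.6],0],[[-63,-58,0],[0,0,52.6],0],[[-63,-58,0],[0,0,52.6],0],[[-63,-58,0],[0,0,52.6],0],[[-63,-58,0],[0,0,52.6],0]]' 20
cat > l.py <<'E'
from h import *
np.set_printoptions(precision=3,suppress=True)
q=np.load("cr.npy");c,s=np.cos(q[2]),np.sin(q[2]);Rc=np.array([[c,-s,0],[s,c,0],[0,0,1]])
def loc(X): return Rc.T@(np.array(X)-[q[0],q[1],0])
def wld(X): return Rc@np.array(X)+[q[0],q[1],0]
def go(X):
    "tool shift in cm to cradle-frame point, and tool y/x dirs in cradle frame"
    S=bot.sense();R=np.array(S["ee_rot"]); print("shift",X,(R.T@(wld(X)-S["eef_pos"]))*100)
    print("t",S["t"],"loc",loc(S["eef_pos"]),"yaw err",np.degrees(np.arctan2(*(Rc.T@R[:,0])[[0,1]])),"F",Rc.T@S["wrist_force"])
E
python3 -c "
from l import *
go([.003,-.17,.25])"
```

```text
t: 3.2
eef_pos: [0.5698, -0.0345, 0.25]
ee_rot: [[-0.337, 0.942, 0.001], [0.942, 0.337, 0.0], [0.0, 0.001, -1.0]]
wrist_force: [0.1, 0.2, -0.4]
width: 0.007
gripper_force: 0.0
shift [0.003, -0.17, 0.25] [-10.412   1.904  -0.   ]
t 3.2 loc [-0.016 -0.066  0.25 ] yaw err -0.04083545155744944 F [ 0.192  0.134 -0.442]
```

```bash
python3 -m creep '[[[-5,1,0],[0,0,0],0],[[-9.4,1.9,0],[0,0,0],0],[[-9.4,1.9,0],[0,0,0],0],[[-9.4,1.9,4],[0,0,0],0],[[-9.4,1.9,8],[0,0,0],0],[[-9.4,1.9,11.8],[0,0,0],0],[[-9.4,1.9,11.8],[0,0,0],0],[[-9.4,1.9,11.8],[0,0,0],0]]'
python3 - <<'E'
from l import *
go([.003,-.12,.132])
a=bot.get_image("scene");b=bot.get_image("side")
o=[]
for p,c in((a,(200,150,360,310)),(b,(270,190,430,350))):
    o.append(cv2.resize(p["pixels"][c[1]:c[3],c[0]:c[2]],(400,400),interpolation=cv2.INTER_CUBIC))
cv2.imwrite("pics/pre.png",np.hstack(o))
E
```

```text
t: 4.2
eef_pos: [0.6191, -0.1147, 0.1332]
ee_rot: [[-0.337, 0.942, 0.002], [0.942, 0.337, -0.0], [-0.001, 0.002, -1.0]]
wrist_force: [0.1, 0.6, 0.9]
width: 0.005
gripper_force: 0.0
shift [0.003, -0.12, 0.132] [ 3.803 -0.035  0.122]
t 4.2 loc [ 0.003 -0.158  0.133] yaw err -0.03943257802841015 F [0.354 0.55  0.935]
```

View pics/pre.png

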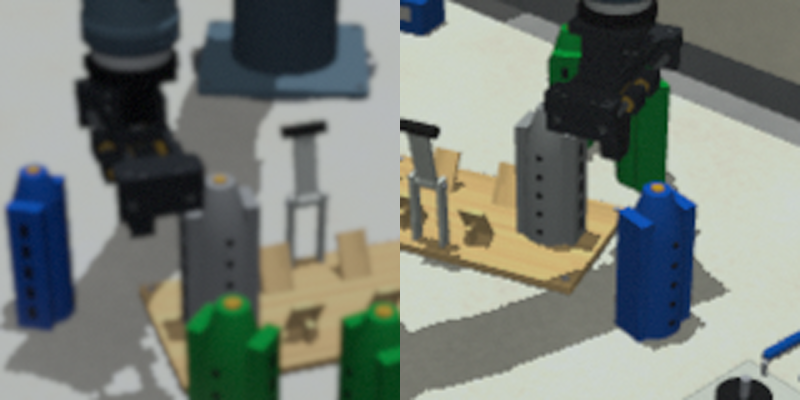

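The closed fingers hang behind the deck at pre.png (150,215), with the blue look-alike clear at (40,250). I'll start a gentle push.

```bash
python3 -m creep '[[[1,0,0.1],[0,0,0],0],[[1.6,0,0.1],[0,0,0],0],[[2,0,0.1],[0,0,0],0],[[2.4,0,0.1],[0,0,0],0],[[2.8,0,0.1],[0,0,0],0],[[3.2,0,0.1],[0,0,0],0],[[3.6,0,0.1],[0,0,0],0],[[4,0,0.1],[0,0,0],0],[[4.4,0,0.1],[0,0,0],0],[[4.8,0,0.1],[0,0,0],0],[[5.2,0,0.1],[0,0,0],0],[[5.6,0,0.1],[0,0,0],0]]'
python3 - <<'E'
from l import *
go([.003,-.12,.132])
a=bot.get_image("scene");b=bot.get_image("side")
o=[]
for p,c in((a,(200,150,360,310)),(b,(270,190,430,350))):
    o.append(cv2.resize(p["pixels"][c[1]:c[3],c[0]:c[2]],(400,400),interpolation=cv2.INTER_CUBIC))
cv2.imwrite("pics/push.png",np.hstack(o))
E
```

```text
t: 5.8
eef_pos: [0.5994, -0.062, 0.1307]
ee_rot: [[-0.336, 0.942, -0.0], [0.942, 0.336, 0.0], [0.0, -0.0, -1.0]]
wrist_force: [0.5, -0.0, 0.1]
width: 0.004
gripper_force: 0.3
shift [0.003, -0.12, 0.132] [-1.829  0.051 -0.129]
t 5.8 loc [ 0.002 -0.102  0.131] yaw err -0.012723057105212618 F [ 0.513 -0.189  0.075]
```

View pics/push.png

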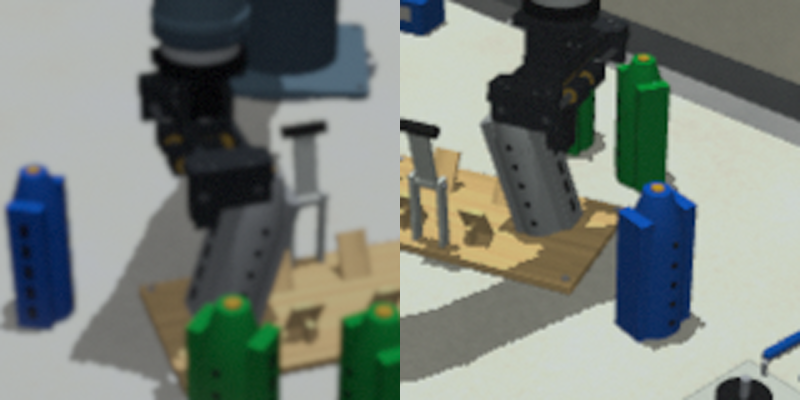

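It is leaning straight towards +y by about 15–20°. I'll carry on pushing past the tipping point.

```bash
python3 -m creep '[[[0.4,0,0],[0,0,0],0],[[0.8,0,0],[0,0,0],0],[[1.2,0,0],[0,0,0],0],[[1.6,0,0],[0,0,0],0],[[2,0,0],[0,0,0],0],[[2.4,0,0],[0,0,0],0],[[2.8,0,0],[0,0,0],0],[[3.2,0,0],[0,0,0],0],[[3.6,0,0],[0,0,0],0],[[4.0,0,0],[0,0,0],0],[[4.2,0,0],[0,0,0],0],[[4.2,0,0],[0,0,0],0]]'
python3 -m creep '[[[0,0,0],[0,0,0],0],[[-4,0,-4],[0,0,0],0],[[-8,0,-8],[0,0,0],0],[[-8,0,-11],[0,0,0],0],[[-8,0,-11],[0,0,0],0]]'
python3 - <<'E'
from l import *
go([.003,-.12,.132])
a=bot.get_image("scene");b=bot.get_image("side")
o=[]
for p,c in((a,(240,170,400,330)),(b,(230,190,390,350))):
    o.append(cv2.resize(p["pixels"][c[1]:c[3],c[0]:c[2]],(400,400),interpolation=cv2.INTER_CUBIC))
cv2.imwrite("pics/down.png",np.hstack(o))
for k in("tail_mid","tail_heel","bar_hinge","bar_pad"):
    A=best(a,k);B=best(b,k)
    for u in A:
        for v in B:
            X=tri(a,u,b,v); e=np.abs(proj(a,X)-u).max()
            if e<3 and np.abs(loc(X)).max()<.16: print(k,loc(X),e)
E
```

```text
t: 7.4
eef_pos: [0.5854, -0.0226, 0.1307]
ee_rot: [[-0.337, 0.942, 0.0], [0.942, 0.337, 0.0], [0.0, 0.0, -1.0]]
wrist_force: [-0.4, -0.1, -0.3]
width: 0.006
gripper_force: 0.0
t: 8.02
eef_pos: [0.6137, -0.0993, 0.2431]
ee_rot: [[-0.335, 0.942, 0.005], [0.942, 0.335, -0.0], [-0.002, 0.004, -1.0]]
wrist_force: [-0.3, 1.4, -1.4]
width: 0.002
gripper_force: 0.0
shift [0.003, -0.12, 0.132] [ 2.186 -0.095 11.106]
t 8.025 loc [ 0.003 -0.142  0.243] yaw err 0.06700563417643479 F [ 0.184  1.429 -1.409]
tail_mid [0.    0.03  0.039] 2.000373936806227
tail_heel [ 0.144  0.029 -0.104] 1.4314570256583465
tail_heel [-0.007 -0.052  0.007] 0.1923908201025597
tail_heel [ 0.101 -0.086  0.09 ] 0.7306377941953883
tail_heel [ 0.148 -0.141  0.001] 0.5067875816359901
bar_pad [-0.079  0.015  0.155] 0.053825894587134826
```

View pics/down.png

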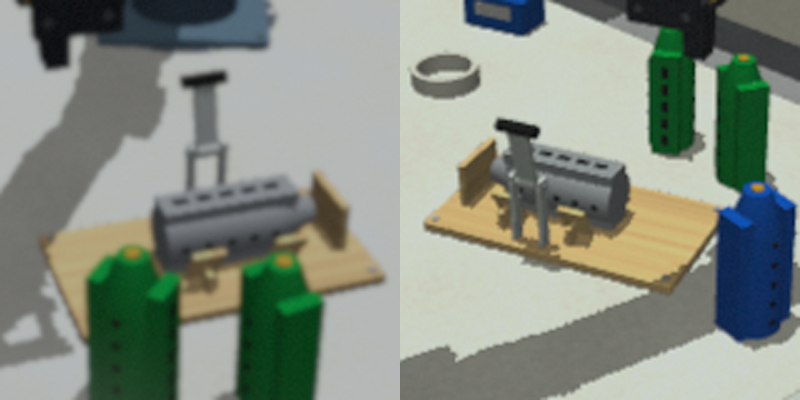

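The section now lies deck up between the saddles (down.png 235,215; mid at local z 0.039, near the expected 0.044). The bar is still upright, with its pad at (203,80). Next I'll go round to the bar's outer side.

```bash
python3 -m creep '[[[5,-4.2,0],[0,0,0],0],[[10,-8.4,0],[0,0,0],0],[[15.8,-13.3,0],[0,0,0],0],[[15.8,-13.3,0],[0,0,0],0],[[15.8,-13.3,0],[0,0,0],0],[[15.8,-13.3,3],[0,0,0],0],[[15.8,-13.3,6],[0,0,0],0],[[15.8,-13.3,10.6],[0,0,0],0],[[15.8,-13.3,10.6],[0,0,0],0],[[15.8,-13.3,10.6],[0,0,0],0]]'
python3 - <<'E'
from l import *
go([-.043,.016,.137])
a=bot.get_image("scene");b=bot.get_image("side")
o=[]
for p,c in((a,(240,150,400,310)),(b,(210,180,370,340))):
    o.append(cv2.resize(p["pixels"][c[1]:c[3],c[0]:c[2]],(400,400),interpolation=cv2.INTER_CUBIC))
cv2.imwrite("pics/bar.png",np.hstack(o))
E
```

```text
t: 9.78
eef_pos: [0.4352, 0.0053, 0.1357]
ee_rot: [[-0.335, 0.942, 0.001], [0.942, 0.335, -0.0], [-0.001, 0.001, -1.0]]
wrist_force: [1.0, 0.0, -0.8]
width: 0.005
gripper_force: 0.0
shift [-0.043, 0.016, 0.137] [-0.075  8.647 -0.116]
t 9.775 loc [-0.129  0.017  0.136] yaw err 0.050511206972413535 F [ 0.975 -0.343 -0.837]
```

View pics/bar.png

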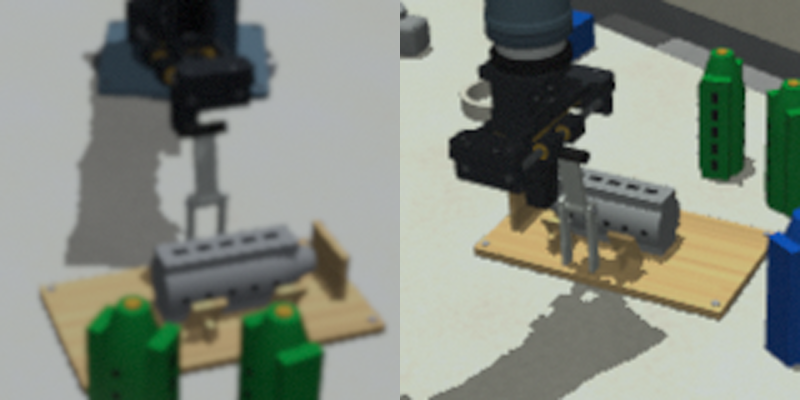

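The fingers are behind the bar, and the body is above the pad (bar.png 205,110). Pushing towards +x.

```bash
python3 -m creep '[[[0,1,0],[0,0,0],0],[[0,2,0],[0,0,0],0],[[0,2.8,0],[0,0,0],0],[[0,3.6,0],[0,0,0],0],[[0,4.4,0],[0,0,0],0],[[0,5.2,0],[0,0,0],0],[[0,6,0],[0,0,0],0],[[0,6.8,0],[0,0,0],0],[[0,7.6,0],[0,0,0],0],[[0,8.4,0],[0,0,0],0],[[0,9,0],[0,0,0],0],[[0,9,0],[0,0,0],0]]'
python3 -m creep '[[[0,0,0],[0,0,0],0],[[0,0,0],[0,0,0],0],[[0,-3,-2],[0,0,0],0],[[0,-7,-6],[0,0,0],0],[[0,-9,-10],[0,0,0],0],[[0,-9,-10],[0,0,0],0],[[0,-9,-10],[0,0,0],0]]'
python3 - <<'E'
from l import *
go([-.043,.016,.137])
a=bot.get_image("scene");b=bot.get_image("side")
o=[]
for p,c in((a,(240,190,380,330)),(b,(230,200,370,340))):
    o.append(cv2.resize(p["pixels"][c[1]:c[3],c[0]:c[2]],(400,400),interpolation=cv2.INTER_CUBIC))
cv2.imwrite("pics/fin.png",np.hstack(o))
for k in("tail_mid","bar_hinge","bar_pad"):
    for u in best(a,k):
        for v in best(b,k):
            X=tri(a,u,b,v); e=np.abs(proj(a,X)-u).max()
            if e<3 and np.abs(loc(X)).max()<.16: print(k,loc(X),e)
E
```

```text
t: 11.38
eef_pos: [0.5191, 0.0364, 0.1347]
ee_rot: [[-0.337, 0.942, 0.0], [0.942, 0.337, -0.0], [-0.0, 0.0, -1.0]]
wrist_force: [-0.3, 0.5, -0.5]
width: 0.002
gripper_force: 0.0
t: 12.25
eef_pos: [0.434, 0.0063, 0.2344]
ee_rot: [[-0.337, 0.942, 0.0], [0.942, 0.337, 0.0], [0.0, 0.0, -1.0]]
wrist_force: [-0.2, 0.2, 0.5]
width: 0.008
gripper_force: 0.0
shift [-0.043, 0.016, 0.137] [-0.228  8.727  9.743]
t 12.25 loc [-0.13   0.018  0.234] yaw err -0.03589663662446455 F [-0.086  0.295  0.466]
bar_hinge [-0.065  0.013  0.089] 0.02936794747017757
```

View pics/fin.png

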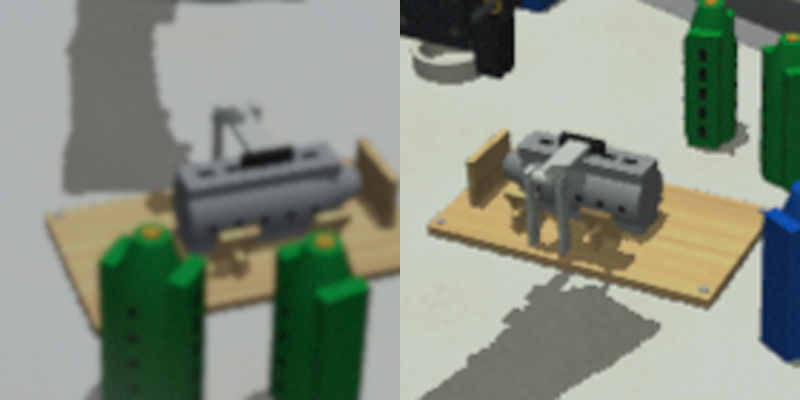

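The pad lies flat on the deck (fin.png 268,155 and 582,143), the section is still seated, and the arm is clear. Handing in.

```bash
python3 -c "
from l import *
a=bot.get_image('scene');b=bot.get_image('side')
print(loc(tri(a,(333.8,244.3),b,(293.7,250))))
print(bot.sign_off())"
```

```text
[0.006 0.02  0.085]
the job is handed in; nothing more can be done
None
```

The tail section lies keel down, deck up, between the saddles, and the hold-down bar's pad rests on its deck (pad centre measured 85 mm above the bench, as expected); the job is handed in at about 12 s of the 40 s allowed, with the arm clear and nothing else touched.

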